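# Meter two nuts from the tipping bin

### The arm

A 7-joint arm with a two-finger parallel gripper is mounted at the origin on a cart in front of the work surface, level with it; the furniture and walls round the work are solid. World frame = base frame: x ahead of the robot, y to its left, z up, the work surface at z = 0. Lengths are in mm, angles in rad, forces in N, time in s.
With the tool pointing down it reaches from about 400 to 875 mm from the base axis. Payload 6.5 kg.
Tool frame: the origin (TCP) lies at the very end of the fingers, on their centre line; the grasp point (between the pads) lies 19 mm behind it (ctrl.pinch_z is the distance from the TCP to the grasp point, in mm); z points along the fingers, y is the line along which they close (so a half turn about z gives the same grasp; the last joint's range is limited). The gripper opens to 85 mm and grips with 20 to 120 N. Pads are 22 mm wide; open, the fingers measure 114 mm over their backs; the gripper's body (76 mm by 85 mm) begins 54 mm behind the grasp point. The pads swing forward as they close: fully open they stand 13 mm farther back than shut.
Start: joints at [1.256, 0.536, -0.004, 1.538, 0.003, 1.067, -0.071], TCP at [160.053, -629.979, 231.29] pointing down, gripper open.
Joint ranges: [-2.7, 2.7], [-0.37, 2.16], [-1.27, 1.26], [0.24, 2.4], [-1.31, 4.45], [0.19, 1.91], [-2.76, 2.76]. Speed limits (rad/s): [2.39, 2.39, 3.14, 3.14, 3.14, 3.14, 3.14].

### API

Orientations are given as a unit quaternion [x, y, z, w].
In Python, from bench import ctrl, vision gives the robot as it stands. The module is installed in compiled form; this text tells all that it offers.
- The arm moves only by the shell command python3 -m jog 'ROWS' [OPENING]. ROWS is JSON, a list of rows, each a list of 4 numbers: the shift along the tool's x, y, z in m, then the turn about the tool's z in rad. A call has 1 to 20 rows; each row shifts and turns the commanded pose from where the row before left it, along the tool's axes as they then stand; what a row does not reach is not made up. A row lasts 1/10 s, in which the tool goes at most 50 mm and 8.59 degrees, less where a joint would pass 70% of its speed; a pose out of reach is approached as far as the arm can. A call with a gripper value outside its range is refused whole. OPENING is the gripper's target within -1 to 1 (fully open at 1, half-way at 0, shut at -1), set as the call begins (- or left out, the last holds). The fingers move at their own pace and stop on an object; the grip force is fixed at half the most. Time passes only in rows, so rows that do not move let the fingers close. It gives the time, the measured TCP pose, the force, the opening and the grip force at its end, in the units of the state.
- ctrl.observe(): the state, without advancing time (a new reading comes with each control period).
- vision.camera(name): name is "side" or "top" or "wrist"; returns a dict with "pixels" (480x640x3 uint8, red, green, blue), "camera_matrix" (3x3 intrinsics, pixels), "extrinsics" (4x4, takes a point from camera to world coordinates). Camera axes: x right, y up, looking along -z (the intrinsics and any distortion apply to the point x, -y, -z); pixel columns grow to the right and rows downward; lengths in mm; the calibration is good to about 2 mm. A picture is of the moment at which its call begins. There is no depth.
- ctrl.hand_in(): hands the job in; it is judged then, once.
The state is a dict: "t": time; "qpos": joint angles; "joint_velocities": joint speeds; "effort": joint torques, N m; "tool_pos": TCP position; "tcp_rot": TCP orientation; "force": force on the tool from outside, world axes, zero at the start; "moment": the same for the moment, N m; "grip_width": finger opening in mm; "grip_force": force on a finger pad.
Only numpy, scipy, OpenCV 4.12 (cv2) and the standard library are available. Lean on these libraries where they do the work, as an engineer would, in place of code of your own. Each camera call takes 0.05 s, during which the arm holds its last target. There are 200 camera calls.

### The job

Of the two tipping bins on the bench, take the one with the thick hexagon nuts by its bar handle and tip it slowly until the two front nuts start to slide; hold it at that tilt until both have dropped into the catch tray in front, then lower the bin back down level and let go. The two rear nuts must stay in the bin. Do not touch the nuts with the gripper, and leave the bin of flat square washers alone.

Things in the scene. Friction and masses are not known exactly. Their poses are not given: they have to be found in the camera images.
- nut_stand: Fixed light-wood stand of the nut bin, 245 x 118 mm, 72 mm high at its two cheeks. Origin: at bench level, straight below the bin's pivot. x points level from the catch tray (front, -x) to the bin's handle (rear, +x), y along the pivot, z up. An equal stand, with flat square washers in its bin, is 0.35 to 0.57 m to one side; either may be the left one.
- nut_tray (a point): Middle of the floor of the catch tray, an open wooden tray that is part of the nut stand, in front of and below the bin's lip. Inside 116 mm (stand x) by 106 mm (stand y); floor 8 mm, wall tops 36 mm above the bench.
- nut_pivot (a point): Middle of the nut bin's pivot, 60 mm above the bench. The grey sheet-metal bin is 92 mm wide inside, open on top and at the front; walls end 40 mm above the pivot. Front floor: from 24 mm before to 36 mm behind the pivot, 6 mm above it, level at tilt 0. Behind it the floor slopes down to the rear by 12 degrees, so nuts there slide only at 12 degrees more tilt.
- nut_bin (a joint): Tilt of the nut bin about its pivot, rad. 0: level, on its stop; grows to 0.9 as the handle end is raised and the front lip sinks. Bin 0.35 kg and nuts 0.4 kg; let go, it sinks back to 0 by its weight. The front nuts begin to slide at a tilt that varies with the friction, between 0.2 and 0.48 rad; it must be found by watching them.
- nut_handle (a point): Middle of the nut bin's handle: a level round steel bar, 12 mm thick, along the stand's y, 82 mm free between its side arms. At tilt 0 it is 145 mm behind the pivot and 30 mm above it (90 mm above the bench); it moves on a 148 mm circle round the pivot. The bin's rear wall is 50 mm before the bar; 80 mm free below it. The bar turns in the fingers as the bin tilts.
- nut_1: Front nut, the one on the stand's +y side: plain steel hexagon nut, 36 mm across the flats, 19 mm thick, 24 mm hole, about 0.1 kg, lying flat. Origin: centre of one flat face (the underside at the start).
- nut_2: Front nut on the stand's -y side, like nut_1.
- nut_3: Rear nut on the stand's +y side, like nut_1, lying on the sloping rear floor.
- nut_4: Rear nut on the stand's -y side, like nut_3.
- washer_bin (a joint): Tilt of the other, equal bin, the one that holds four flat square plate washers (40 x 40 x 5 mm, small 14 mm hole), rad, 0 level. Not to be used.
Not all that is in view belongs to the job. Leave any blue look-alike of the nut_2 alone. What is shaped like the nut_4 but red is not meant.

How it is judged (in metres and radians):
On the way:
1. both front nuts are in the catch tray while the bin is still held tilted (more than 0.1 rad) (x of nut_1 in the frame of nut_stand between -0.13 and -0.015 m and y of nut_1 in the frame of nut_stand between -0.055 and 0.055 m and height (world z) of each of nut_1, nut_2 below 0.048 m and x of nut_2 in the frame of nut_stand between -0.13 and -0.015 m and y of nut_2 in the frame of nut_stand between -0.055 and 0.055 m and value of joint nut_bin above 0.1 rad), for 0.1 s.
At the end, for the whole second after the job is handed in: The two front nuts lie at rest in the catch tray of the nut stand, the two rear nuts lie at rest inside the bin, and the bin is back level (tilt under 0.06 rad) (x of nut_1 in the frame of nut_stand between -0.13 and -0.015 m and y of nut_1 in the frame of nut_stand between -0.055 and 0.055 m and height (world z) of each of nut_1, nut_2 below 0.048 m and x of nut_2 in the frame of nut_stand between -0.13 and -0.015 m and y of nut_2 in the frame of nut_stand between -0.055 and 0.055 m and x of each of nut_3, nut_4 in the frame of nut_stand above -0.02 m and height (world z) of each of nut_3, nut_4 above 0.045 m and linear speed of each of nut_1, nut_2, nut_3, nut_4 below 0.02 m/s and value of joint nut_bin below 0.06 rad); the robot touches nothing.
It fails at once if the gripper pushes or grasps a nut (contact force between the fingers and nut_1 above 1 N or contact force between the fingers and nut_2 above 1 N or contact force between the fingers and nut_3 above 1 N or contact force between the fingers and nut_4 above 1 N).
It fails at once if the bin of washers is tipped (more than 0.1 rad) (value of joint washer_bin above 0.1 rad).
It also fails if it takes over 48 s, if anything falls off the work surface, if the arm or the gripper's body presses on something with over 40 N, if the wrist force passes 120 N, or if a joint passes its speed limit or range.

## Working session

There is one attempt and no reset: what is moved stays moved. The work goes in short steps, Python scripts to look and compute and a shell command to move; the robot and the scene stay as the last step left them, time stands still between calls to the robot, and variables do not carry over. Pictures are saved under pics/ and viewed, at most 10 in all, crops included, and the job is handed in when it is done.

```bash
mkdir -p pics; cat > h.py <<'E'
import numpy as np, cv2
from bench import ctrl, vision
def shot(n,f=None):
    c=vision.camera(n)
    if f: cv2.imwrite('pics/'+f,c['pixels'][:,:,::-1])
    return c
def ray(c,u,v):
    K=c['camera_matrix'];E=c['extrinsics']
    d=np.linalg.inv(K)@[u,v,1.]; d=E[:3,:3]@[d[0],-d[1],-d[2]]
    return E[:3,3],d
def onz(c,u,v,z):
    o,d=ray(c,u,v); return o+d*(z-o[2])/d[2]
def proj(c,p):
    E=c['extrinsics'];q=E[:3,:3].T@(np.array(p)-E[:3,3]);k=c['camera_matrix']@[q[0],-q[1],-q[2]];return k[:2]/k[2]
E
python3 - <<'E'
from h import *
import pickle
a=shot('top','top0.png');b=shot('side','side0.png')
pickle.dump((a,b),open('c.pkl','wb'))
for c in(a,b):print(c['extrinsics'].round(2),c['camera_matrix'].round(1))
print(ctrl.observe())
E
```

```text
[[ 2.00000e-02  1.00000e+00 -8.00000e-02  3.69070e+02]
 [-1.00000e+00  2.00000e-02 -1.00000e-02 -9.91100e+01]
 [-1.00000e-02  8.00000e-02  1.00000e+00  1.38966e+03]
 [ 0.00000e+00  0.00000e+00  0.00000e+00  1.00000e+00]] [[526.    0.  317.2]
 [  0.  526.  241.2]
 [  0.    0.    1. ]]
[[-9.80000e-01  8.00000e-02 -1.50000e-01  2.42290e+02]
 [-1.70000e-01 -5.50000e-01  8.20000e-01  1.24648e+03]
 [-2.00000e-02  8.30000e-01  5.50000e-01  9.96920e+02]
 [ 0.00000e+00  0.00000e+00  0.00000e+00  1.00000e+00]] [[597.2   0.  313.4]
 [  0.  597.2 240.5]
 [  0.    0.    1. ]]
{'t': 0.1, 'qpos': array([ 1.25580073,  0.53706025, -0.00440525,  1.53877809,  0.00256284,
        1.06730558, -0.07122172]), 'joint_velocities': array([ 0.00198968, -0.00100169,  0.0006468 , -0.00270701, -0.00027363,
       -0.00053844, -0.00108161]), 'effort': array([ 2.85089591e-03, -5.84559631e+01,  1.05209056e+00, -2.59771693e+01,
        1.26423145e-02,  4.58817085e-03, -3.12303484e-05]), 'tool_pos': array([ 159.89021057, -629.4392244 ,  230.51908025]), 'tcp_rot': array([ 9.92272061e-01,  1.24078842e-01, -1.44874253e-04, -7.59115025e-04]), 'force': array([ 0.14673944, -0.35408353, -0.76658404]), 'moment': array([-0.00650415,  0.03286131, -0.06648445]), 'grip_force': 0.0, 'grip_width': 85.43129467748233}
```

View pics/top0.png

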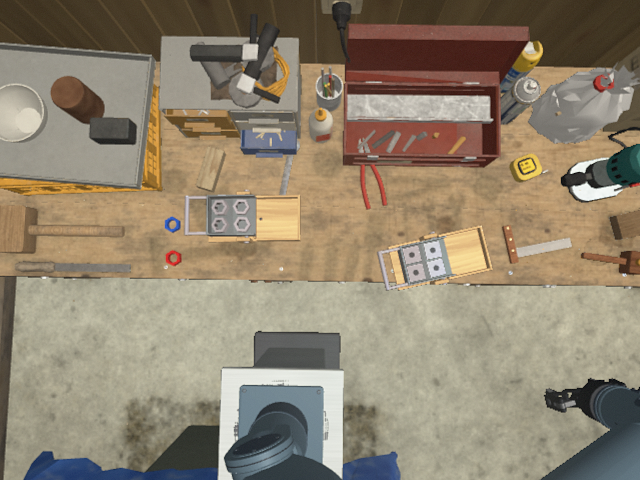

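View pics/side0.png

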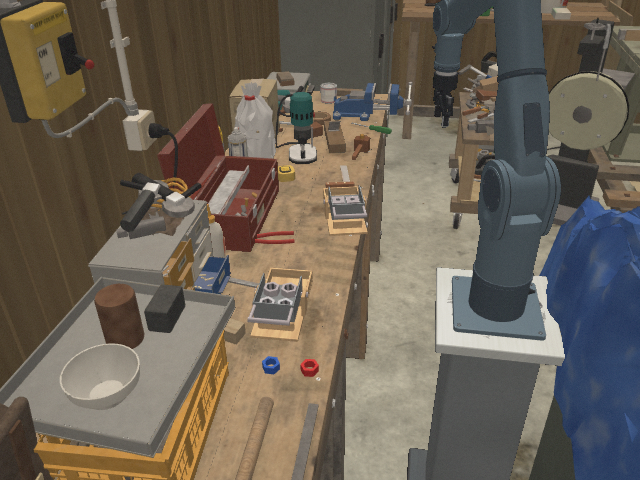

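The top view shows two bins. At left, the bin near (232,217) holds hexagon nuts with dark round holes, and its handle is at about u=188. At right, the bin near (422,261) holds flat square washers with small holes. The loose blue nut (172,225) and red nut (174,258) are decoys. The left bin fits the description, so I'll confirm it in an enlarged crop and measure it.

```bash
python3 - <<'E'
from h import *
import pickle
a,b=pickle.load(open('c.pkl','rb'))
im=a['pixels'][185:250,170:310,::-1]
cv2.imwrite('pics/crop1.png',cv2.resize(im,None,fx=5.5,fy=5.5,interpolation=cv2.INTER_CUBIC))
im=b['pixels'][255:350,235:325,::-1]
cv2.imwrite('pics/crop2.png',cv2.resize(im,None,fx=6,fy=6,interpolation=cv2.INTER_CUBIC))
print(proj(a,[160,-630,230]),proj(a,[0,0,0]))
hsv=cv2.cvtColor(a['pixels'],cv2.COLOR_RGB2HSV)
print(hsv[217,183:195].tolist())
m=((hsv[...,1]<70)&(hsv[...,2]>60)).astype(np.uint8)[185:250,170:310]
for r in m[::2]:print(''.join('.#'[x] for x in r[:100]))
E
```

```text
[566.41149862 386.75062844] [280.78756318 428.44765233]
[[17, 96, 185], [14, 62, 165], [171, 15, 173], [166, 14, 200], [143, 12, 197], [9, 28, 174], [16, 77, 170], [17, 97, 184], [17, 92, 180], [17, 95, 172], [18, 89, 167], [17, 93, 167]]
....................................................................................................
....................................................................................................
...........................................................................##.......................
....................................................................................................
....................................................................................................
................###...#......#..#.###################################################...............
...............#######################################################################..............
...............#####................##################################################..............
...............#####................#################
[... 1771 characters left out ...]
.....................................................................###......................
....................................................................................................
..........................................................................#####.....................
...........................................................................###......................
....................................................................................................
....................................................................................................
....................................................................................................
```

View pics/crop1.png

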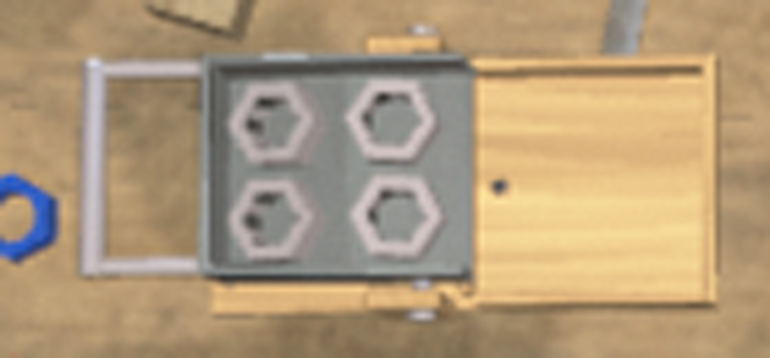

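View pics/crop2.png

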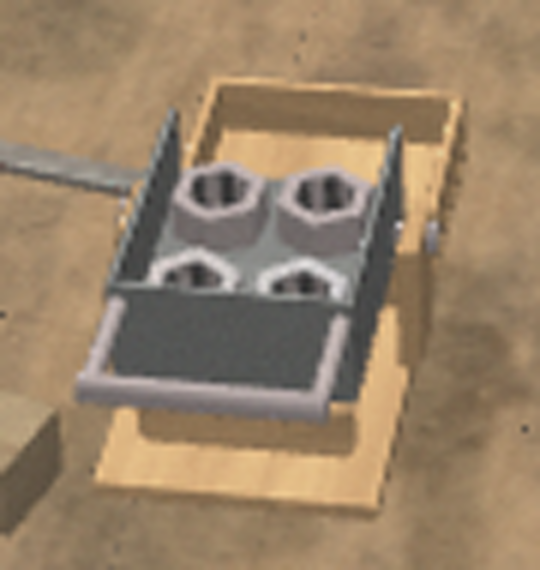

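The crops confirm it: four thick hex nuts in the left bin, with the bar running from (187.2,196.5) to (186.2,235). The front nuts are the right pair, next to the tray. Now to get the positions.

```bash
python3 - <<'E'
from h import *
import pickle
a,b=pickle.load(open('c.pkl','rb'))
P=onz(a,187.2,197,90);Q=onz(a,186.2,234.5,90);print(P,Q,(P+Q)/2)
for u,v in((246.9,190.5),(246.9,242.1)):print(onz(a,u,v,60))
# side: bar ends in crop2 (90,385),(318,402)
for u,v in((235+90/6,255+385/6),(235+318/6,255+402/6)):print('side',onz(b,u,v,90))
d=P-Q;print('bar yaw',np.arctan2(d[1],d[0]))
E
```

```text
[583.77358831 240.37549886  90.        ] [489.50865259 239.37324972  90.        ] [536.64112045 239.87437429  90.        ]
[607.8375937   95.67809831  60.        ]
[475.31704324  92.02550617  60.        ]
side [580.67489649 243.51641737  90.        ]
side [492.13189794 239.58375685  90.        ]
bar yaw 0.010631857676796173
```

```bash
python3 -m jog '[[0,0,0,0.114],[0,0,0,0.114],[0.0325,-0.0224,0,0],[0.0325,-0.0224,0,0],[0.0325,-0.0224,0,0],[0.0325,-0.0224,0,0],[0.0325,-0.0224,0,0],[0.0325,-0.0224,0,0],[0.0325,-0.0224,0,0],[0.0325,-0.0224,0,0],[0.0325,-0.0224,0,0],[0.0325,-0.0224,0,0],[0,0,0,0]]' 0.1
```

```text
t: 1.4
tool_pos: [486.1, -393.0, 230.8]
tcp_rot: [1.0, 0.015, 0.001, -0.002]
force: [0.1, 1.0, 0.7]
grip_width: 47.0
grip_force: 0.0
```

```bash
python3 -m jog '[[0.0044,-0.0395,0,0],[0.0044,-0.0395,0,0],[0.0044,-0.0395,0,0],[0.0044,-0.0395,0,0],[0.0044,-0.0395,0,0],[0.0044,-0.0395,0,0],[0.0044,-0.0395,0,0],[0.0044,-0.0395,0,0],[0.0044,-0.0395,0,0],[0.0044,-0.0395,0,0],[0.0044,-0.0395,0,0],[0.0044,-0.0395,0,0],[0.0044,-0.0395,0,0],[0.0044,-0.0395,0,0],[0.0044,-0.0395,0,0],[0.0044,-0.0395,0,0],[0,0,0,0]]'
python3 - <<'E'
from h import *
import pickle
a=shot('wrist','w1.png');pickle.dump(a,open('w.pkl','wb'))
for p in([537,241,90],[582,242,90],[492,239,90],[541.5,94,60]):print(proj(a,p))
E
```

```text
t: 3.1
tool_pos: [536.1, 240.9, 231.1]
tcp_rot: [1.0, 0.014, -0.0, -0.002]
force: [-0.8, 0.9, -0.6]
grip_width: 46.8
grip_force: 0.0
[314.46750951 221.6529856 ]
[314.8666489  157.95341024]
[315.43543141 280.26598675]
[501.15755582 212.71132031]
```

View pics/w1.png

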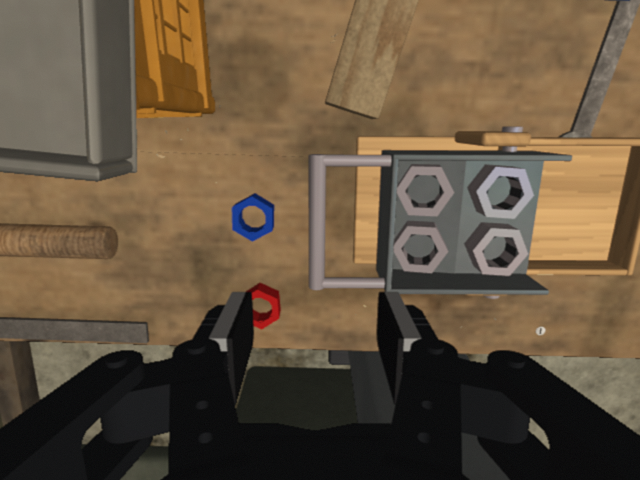

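The wrist view shows the bar vertical at u≈317, from v=158 to 288, between the finger lines. The predicted position was u≈315, so y needs about 1.5 mm of correction. Next I descend and close.

```bash
python3 -m jog '[[0,0.0015,0.02,0],[0,0,0.02,0],[0,0,0.02,0],[0,0,0.02,0],[0,0,0.02,0],[0,0,0.02,0],[0,0,0.02,0],[0,0,0.02,0],[0,0,0,0]]' 0.1
python3 -m jog '[[0,0,0,0],[0,0,0,0],[0,0,0,0],[0,0,0,0],[0,0,0,0],[0,0,0,0]]' -1
python3 - <<'E'
import numpy as np
p=None
for t in np.arange(0,.72,.02):
    q=np.array([145*np.cos(t)-30*np.sin(t),145*np.sin(t)+30*np.cos(t)])
    if p is not None: print(round(t,2),(p-q).round(2))
    p=q
E
```

```text
t: 4.05
tool_pos: [535.8, 229.7, 68.7]
tcp_rot: [1.0, 0.01, -0.002, 0.002]
force: [-0.4, -1.0, 0.5]
grip_width: 47.0
grip_force: 0.0
t: 4.65
tool_pos: [538.0, 240.0, 73.9]
tcp_rot: [1.0, 0.012, 0.002, -0.005]
force: [-2.3, 14.1, -0.5]
grip_width: 10.0
grip_force: 58.4
0.02 [ 0.63 -2.89]
0.04 [ 0.69 -2.88]
0.06 [ 0.74 -2.87]
0.08 [ 0.8  -2.85]
0.1 [ 0.86 -2.83]
0.12 [ 0.91 -2.82]
0.14 [ 0.97 -2.8 ]
0.16 [ 1.03 -2.78]
0.18 [ 1.08 -2.76]
0.2 [ 1.14 -2.73]
0.22 [ 1.19 -2.71]
0.24 [ 1.25 -2.69]
0.26 [ 1.3  -2.66]
0.28 [ 1.35 -2.63]
0.3 [ 1.4  -2.61]
0.32 [ 1.46 -2.58]
0.34 [ 1.51 -2.55]
0.36 [ 1.56 -2.52]
0.38 [ 1.61 -2.49]
0.4 [ 1.66 -2.45]
0.42 [ 1.71 -2.42]
0.44 [ 1.75 -2.39]
0.46 [ 1.8  -2.35]
0.48 [ 1.85 -2.31]
0.5 [ 1.89 -2.28]
0.52 [ 1.94 -2.24]
0.54 [ 1.98 -2.2 ]
0.56 [ 2.03 -2.16]
0.58 [ 2.07 -2.12]
0.6 [ 2.11 -2.08]
0.62 [ 2.15 -2.03]
0.64 [ 2.19 -1.99]
0.66 [ 2.23 -1.95]
0.68 [ 2.27 -1.9 ]
0.7 [ 2.31 -1.85]
```

```bash
python3 -m jog '[[0,-0.003,0,0],[0,-0.002,0,0],[0,0,0,0]]'
python3 - <<'E'
from h import *
a=shot('wrist','w2.png')
print({k:v for k,v in ctrl.observe().items() if k in('force','moment','tool_pos')})
E
```

```text
t: 4.95
tool_pos: [538.0, 240.3, 72.8]
tcp_rot: [1.0, 0.011, 0.001, -0.002]
force: [-0.7, 7.3, -0.3]
grip_width: 9.6
grip_force: 58.7
{'tool_pos': array([538.01176598, 240.29781773,  72.75470304]), 'force': array([ 0.2461285 ,  7.70697762, -0.23320679]), 'moment': array([1.34982174, 0.19856885, 0.0490291 ])}
```

View pics/w2.png

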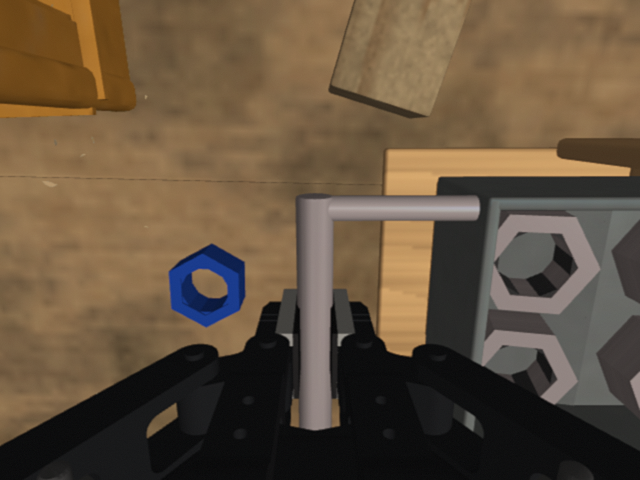

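The bar is gripped at u≈315 between the pads, with only about 5 mm of command offset to relieve. I start tilting to about 0.14 rad, relieving the offset on the way.

```bash
python3 -m jog '[[0,-0.002,-0.0035,0],[0,-0.001,-0.0035,0],[0,0,-0.0035,0],[0,0.001,-0.0035,0],[0,0.001,-0.0035,0],[0,0.001,-0.0025,0],[0,0,0,0],[0,0,0,0]]'
python3 - <<'E'
from h import *
im=[shot(n)['pixels'] for n in('top','side','wrist')]
im=[cv2.resize(im[0][180:250,170:270],(400,280)),cv2.resize(im[1][250:320,225:325],(400,280)),cv2.resize(im[2],(400,300))]
o=np.zeros((580,800,3),np.uint8);o[:280,:400]=im[0];o[:280,400:]=im[1];o[280:,:400]=im[2]
cv2.imwrite('pics/t1.png',o[:,:,::-1])
E
```

```text
t: 5.8
tool_pos: [537.9, 235.4, 91.3]
tcp_rot: [1.0, 0.009, -0.0, 0.001]
force: [3.0, -4.5, -5.8]
grip_width: 9.6
grip_force: 58.4
```

View pics/t1.png

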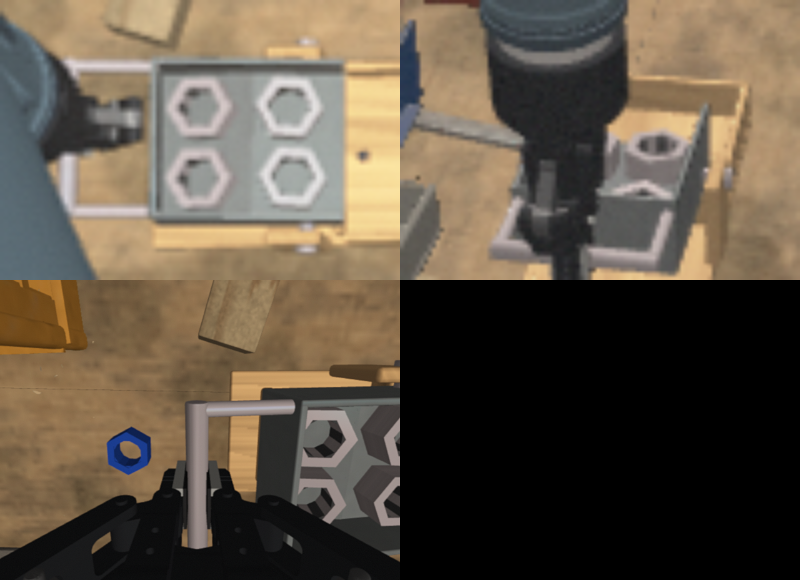

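The top view (upper left panel) sees all four nuts clear of the arm, front pair at panel (290,107) and (292,178), none sliding yet. I'll write a tracker that measures nut positions in the bin's own frame.

```bash
cat > trk.py <<'E'
from h import *
from scipy.optimize import brentq
P=np.array([541.5,94,60.]);ex=np.array([-.03,1,0]);ey=np.array([-1,-.03,0]);ez=np.array([0,0,1.])
s=ctrl.observe()
rise=s['tool_pos'][2]-72.8
t=brentq(lambda t:145*np.sin(t)+30*np.cos(t)-30-rise,-.2,1)
a=shot('top')
R=a['pixels'].astype(int)[190:245,208:305]
r,g,b=R[...,0],R[...,1],R[...,2]
m=((r>=g)&(r-b<40)&(r>135)&(b>120)).astype(np.uint8)
bx=np.cos(t)*ex+np.sin(t)*ez;bz=np.cos(t)*ez-np.sin(t)*ex
out=[]
for c in cv2.findContours(m,cv2.RETR_EXTERNAL,cv2.CHAIN_APPROX_NONE)[0]:
    if len(c)<18: continue
    x,y,w,h=cv2.boundingRect(c)
    o,d=ray(a,208+x+(w-1)/2,190+y+(h-1)/2)
    q=o+d*((P+25*bz-o)@bz)/(d@bz)-P
    out.append((round(q@bx),round(q@ey),w,h))
print('tilt %.3f'%t,'F',s['force'].round(1),'t',s['t'],sorted(out))
E
python3 trk.py
python3 -m jog '[[0,0.0005,-0.0014,0],[0,0.0005,-0.0014,0],[0,0.0005,-0.0014,0],[0,0.0005,-0.0014,0],[0,0,0,0]]'; python3 trk.py
```

```text
tilt 0.129 F [ 3.1 -4.5 -4.6] t 5.95 [(-91, -59, 7, 5), (-21, -29, 1, 12), (9, 24, 17, 16), (12, -22, 17, 17), (40, -53, 12, 1), (66, -21, 19, 16), (66, 23, 19, 15), (83, -52, 11, 1)]
t: 6.5
tool_pos: [538.0, 233.5, 97.0]
tcp_rot: [1.0, 0.01, 0.0, 0.001]
force: [2.8, -4.5, -3.7]
grip_width: 9.7
grip_force: 58.4
tilt 0.171 F [ 2.8 -4.5 -3.7] t 6.5 [(-91, -59, 7, 5), (10, 23, 15, 15), (13, -20, 17, 15), (55, -52, 11, 1), (67, -21, 19, 16), (67, 23, 19, 17)]
```

```bash

python3 -m jog '[[0,0.0005,-0.0014,0],[0,0.0006,-0.0014,0],[0,0,0,0]]'>/dev/null; python3 trk.py
python3 -m jog '[[0,0.0006,-0.0014,0],[0,0.0006,-0.0014,0],[0,0,0,0]]'>/dev/null; python3 trk.py
python3 -m jog '[[0,0.0006,-0.0013,0],[0,0.0006,-0.0013,0],[0,0,0,0]]'>/dev/null; python3 trk.py
python3 -m jog '[[0,0.0006,-0.0013,0],[0,0.0006,-0.0013,0],[0,0,0,0]]'>/dev/null; python3 trk.py
```

```text
tilt 0.191 F [ 2.5 -4.3 -4.1] t 6.85 [(-90, -60, 7, 5), (11, 23, 15, 15), (12, -20, 16, 15), (47, -52, 16, 1), (67, -22, 19, 17), (67, 22, 19, 16)]
tilt 0.211 F [ 2.4 -4.6 -4.6] t 7.2 [(-90, -60, 7, 5), (11, 23, 15, 15), (14, -20, 15, 15), (68, -21, 19, 17), (68, 22, 19, 16), (87, -51, 9, 3), (97, 25, 1, 18)]
tilt 0.230 F [ 3.4 -3.8 -6.6] t 7.55 [(-90, -60, 7, 5), (12, 23, 15, 15), (14, -20, 15, 15), (67, -21, 18, 17), (68, 23, 19, 16), (97, 33, 1, 12)]
tilt 0.250 F [ 2.8 -4.5 -4.9] t 7.9 [(-90, -61, 7, 5), (12, 23, 15, 15), (14, -21, 16, 14), (68, -21, 18, 17), (68, 23, 18, 16)]
```

```bash

python3 -m jog '[[0,0.0007,-0.0013,0],[0,0.0007,-0.0013,0],[0,0,0,0]]'>/dev/null; python3 trk.py
python3 -m jog '[[0,0.0007,-0.0013,0],[0,0.0007,-0.0013,0],[0,0,0,0]]'>/dev/null; python3 trk.py
python3 -m jog '[[0,0.0007,-0.0013,0],[0,0.0007,-0.0013,0],[0,0,0,0]]'>/dev/null; python3 trk.py
```

```text
tilt 0.270 F [ 3.4 -4.6 -5.5] t 8.25 [(-89, -61, 7, 5), (12, 23, 16, 15), (14, -21, 16, 14), (68, -21, 18, 17), (69, 23, 19, 16)]
tilt 0.289 F [ 2.5 -4.2 -5.9] t 8.6 [(-89, -61, 7, 5), (-3, 23, 16, 15), (-2, -20, 17, 15), (69, -22, 18, 16), (69, 23, 18, 16), (70, -53, 15, 1)]
tilt 0.309 F [ 3.5 -3.9 -6.4] t 8.95 [(-89, -62, 7, 5), (-43, -19, 8, 15), (-41, 22, 8, 15), (70, -20, 18, 17), (70, 23, 18, 16), (71, -53, 17, 1)]
```

```bash

python3 -m jog '[[0,0.0007,-0.0013,0],[0,0.0008,-0.0013,0],[0,0,0,0]]'>/dev/null; python3 trk.py
python3 -m jog '[[0,0,0,0],[0,0,0,0]]'; python3 trk.py
```

```text
tilt 0.329 F [ 3.7 -4.  -7.3] t 9.3 [(-89, -62, 7, 5), (-43, -24, 8, 15), (-42, 19, 9, 15), (60, -53, 12, 1), (69, -20, 17, 17), (70, 23, 18, 16)]
t: 9.55
tool_pos: [538.2, 223.9, 117.9]
tcp_rot: [1.0, 0.01, 0.0, 0.001]
force: [3.7, -4.0, -6.6]
grip_width: 10.1
grip_force: 58.4
tilt 0.328 F [ 3.7 -4.  -6.6] t 9.55 [(-89, -62, 7, 5), (-43, -24, 8, 15), (-42, 19, 9, 15), (60, -53, 12, 1), (69, -20, 17, 17), (70, 23, 18, 16)]
```

The front nuts slid off at about 0.28 rad. They are now seen edge-on, possibly leaning on the lip, so I take a look.

```bash

python3 - <<'E'
from h import *
im=[shot(n)['pixels'] for n in('top','side','wrist')]
im=[cv2.resize(im[0][180:250,200:310],(440,280)),cv2.resize(im[1][255:315,250:325],(350,280)),cv2.resize(im[2],(400,300))]
o=np.zeros((580,800,3),np.uint8);o[:280,:440]=im[0];o[:280,450:]=im[1];o[280:,:400]=im[2]
cv2.imwrite('pics/t2.png',o[:,:,::-1])
E
```

```text
(no output)
```

View pics/t2.png

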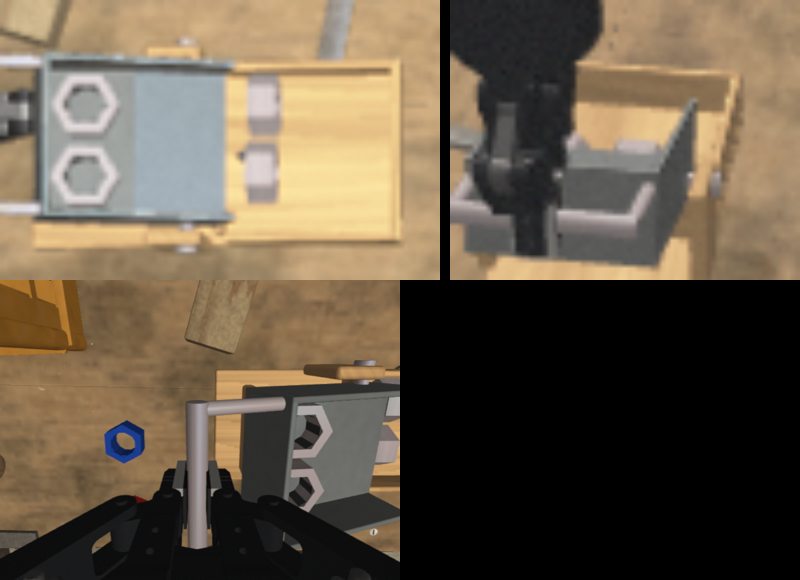

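Both front nuts stand on edge on the tray floor at panel (263,105) and (262,173), clear of the lip. The rear nuts are still in place at (85,103) and (85,175). Lowering now.

```bash

python3 -m jog '[[0,-0.0014,0.0028,0],[0,-0.0014,0.0028,0],[0,-0.0014,0.0028,0],[0,-0.0014,0.0028,0],[0,-0.0014,0.0028,0],[0,-0.0014,0.0028,0],[0,-0.0014,0.0028,0],[0,-0.0014,0.0028,0],[0,-0.0008,0.0029,0],[0,-0.0008,0.0029,0],[0,-0.0008,0.0029,0],[0,-0.0008,0.0029,0],[0,-0.0008,0.0029,0],[0,-0.0008,0.0029,0],[0,-0.0008,0.0029,0],[0,-0.0008,0.0029,0],[0,0,0,0],[0,0,0,0]]'; python3 trk.py
```

```text
t: 11.55
tool_pos: [537.8, 240.4, 75.0]
tcp_rot: [1.0, 0.01, -0.0, 0.002]
force: [-4.9, -11.1, 22.2]
grip_width: 9.9
grip_force: 60.9
tilt 0.015 F [ -4.9 -11.1  22.2] t 11.55 [(-94, -57, 7, 5), (-50, -22, 8, 15), (-48, 21, 9, 15), (-24, 3, 1, 35), (64, -21, 19, 17), (64, 23, 19, 16)]
```

```bash

python3 -m jog '[[0,0.003,-0.001,0],[0,0.002,-0.001,0],[0,0,0,0],[0,0,0,0]]'
python3 -m jog '[[0,0,0,0],[0,0,0,0],[0,0,0,0],[0,0,0,0],[0,0,0,0],[0,0,0,0]]' 0.1
```

```text
t: 12.0
tool_pos: [537.8, 240.3, 75.2]
tcp_rot: [1.0, 0.011, 0.001, -0.002]
force: [0.2, 6.0, 5.0]
grip_width: 9.5
grip_force: 59.0
t: 12.6
tool_pos: [537.4, 237.6, 74.4]
tcp_rot: [1.0, 0.01, -0.0, 0.0]
force: [-0.5, 0.8, 0.4]
grip_width: 46.9
grip_force: 0.0
```

Released cleanly. I rise straight up and check.

```bash

python3 -m jog '[[0,0,-0.01,0],[0,0,-0.02,0],[0,0,-0.02,0],[0,0,-0.02,0],[0,0,-0.03,0],[0,0,-0.03,0],[0,0,-0.02,0],[0,0,0,0],[0,0,0,0],[0,0,0,0]]'
python3 - <<'E'
from h import *
t=shot('top')['pixels'];w=shot('wrist')['pixels']
o=np.zeros((580,800,3),np.uint8);o[:280,:560]=cv2.resize(t[180:250,170:310],(560,280));o[280:,:400]=cv2.resize(w,(400,300))
cv2.imwrite('pics/t3.png',o[:,:,::-1])
E
```

```text
t: 13.6
tool_pos: [536.8, 237.4, 223.6]
tcp_rot: [1.0, 0.01, -0.001, 0.0]
force: [0.2, -0.0, 0.5]
grip_width: 46.9
grip_force: 0.0
```

View pics/t3.png

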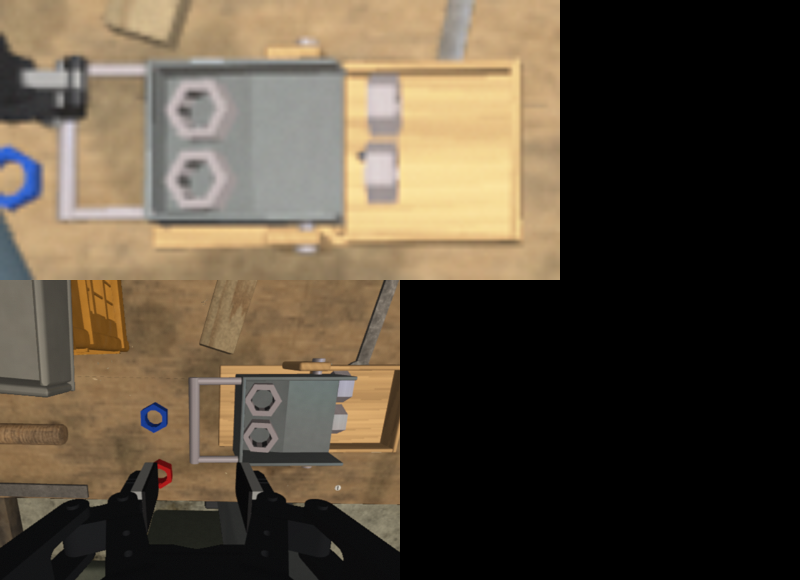

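The bin is level, with both rear nuts in it at panel (197,108) and (197,180). Both front nuts are at rest in the tray at (384,105) and (381,172), and the gripper is clear.

```bash
python3 -c "
from bench import ctrl
print(ctrl.hand_in())"
```

```text
the job is handed in; nothing more can be done
None
```

I tipped the nut bin until the front nuts slid at about 0.28 rad; both dropped into the catch tray, the rear two stayed in the bin, and it is back level and released; the job is handed in, but no verdict was shown.

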